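Make up two mycelium growing kits

ROBOT

A 6-joint arm with a two-finger parallel gripper is mounted at the origin on the work surface. World frame = base frame: x ahead of the robot, y to its left, z up, the work surface at z = 0. Lengths are in m, angles in rad, forces in N, time in s.
With the tool pointing down it reaches from about 0.275 to 0.725 m from the base axis. Payload 15.9 kg.
Tool frame: the origin (TCP) lies midway between the tips of the shut fingers; the grasp point (between the pads) lies manip.grip_point_offset behind it (manip.grip_point_offset is the distance from the TCP to the grasp point, in m); z points along the fingers, y is the line along which they close (so a half turn about z gives the same grasp; the last joint's range is limited). The gripper opens to 85 mm and grips with 20 to 120 N. Pads are 22 mm wide; open, the fingers measure 114 mm over their backs; the gripper's body (76 mm by 85 mm) begins 54 mm behind the grasp point. The pads swing forward as they close: fully open they stand 13 mm farther back than shut.
Start: joints at [-1.331, 0.213, -0.034, 1.323, 0, 1.571], TCP at [0.119, -0.486, 0.231] pointing down, gripper open.
Joint ranges: [-2.98, 2.98], [-0.74, 1.72], [-1.14, 1.35], [-2.1, 2.04], [-1.57, 1.44], [-3.14, 3.14]. Speed limits (rad/s): [1.89, 1.89, 2.39, 2.57, 3.14, 3.14].

INTERFACE

Orientations are given as a rotation vector (axis times angle).
In Python, from rig import manip gives the robot as it stands.
- The arm moves only by the tool drive_tool, never from a script. Its arguments are lists of equal length, an entry for each row: "xyz": the shift along the world's x, y, z in cm, a list of three; "rotation": the turn, a rotation vector about the world's x, y, z in rad, a list of three; "fingers": the closure, from 0 (fully open) to 1 (shut). In form: {"xyz": [[dx, dy, dz], ...], "rotation": [[wx, wy, wz], ...], "fingers": [fingers, ...]}. A call has 1 to 20 rows; each row shifts and turns the commanded pose from where the row before left it; what a row does not reach is not made up. A row lasts 1/12 s, in which the tool goes at most 41.7 mm and 7.16 degrees, less where a joint would pass 70% of its speed; a pose out of reach is approached as far as the arm can. A call is refused whole if a number of a shift passes 4.17 or a number of a turn 0.125, either way. A call with a gripper value outside its range is refused whole. The fingers move at their own pace and stop on an object; the grip force is fixed at half the most. Time passes only in rows, so rows that do not move let the fingers close. It gives the time, the measured TCP pose, the force, the opening and the grip force at its end, in the units of the state.
- manip.get_state(): the state, without advancing time (a new reading comes with each control period).
- manip.get_image(name): name is "side" or "top" or "wrist"; returns (picture, depth): 384x512x3 uint8, red, green, blue; 384x512 float32, m along the optical axis (not along the pixel's ray), 0 where there is no reading.
- manip.camera_model(name): a dict with "intrinsics" (3x3 intrinsics, pixels), "R" (3x3) and "t" (3): a world point X has camera coordinates R X + t; the wrist camera has in their place "T_tool_cam" (4x4, takes a point from camera to tool coordinates, whose origin is the TCP and whose axes are the flange's). Camera axes: x right, y down, z forward; pixel columns grow to the right and rows downward; lengths in m; the calibration is good to about 2 mm. A picture is of the moment at which its call begins: read the wrist's pose just before it. camera_model takes no time and is no camera call.
- manip.job_done(): hands the job in; it is judged then, once.
The state is a dict: "t": time; "q": joint angles; "joint_vel": joint speeds; "effort": joint torques, N m; "eef_pos": TCP position; "tcp_rot": TCP orientation; "wrist_force": force on the tool from outside, world axes, zero at the start; "torque": the same for the moment, N m; "grip_width": finger opening in m; "gripper_force": force on a finger pad.
Only numpy, scipy, OpenCV 4.12 (cv2) and the standard library are available. Lean on these libraries where they do the work, as an engineer would, in place of code of your own. Each camera call takes 0.05 s, during which the arm holds its last target. There are 200 camera calls.

TASK

Make up the two growing kits from the stock on the bench: the small brown bottle, the white cup and the foil-wrapped roll go into the three-compartment tray, and the large brown bottle and the square mycelium block go into the two-compartment tray. Stand each thing upright on the floor of a compartment of its own (any compartment of the right tray), setting it down rather than dropping it. Leave the white bowl and the metal-lidded jar where they stand.

Things in the scene. Friction and masses are not known exactly. Their poses are not given: they have to be found in the camera images.
- tray3: White open plastic tray with a single row of three square compartments, fixed to the bench; 74 mm along its x, 214 mm along its y (the row), 22 mm high. Floor 4 mm thick, walls and dividers 4 mm thick, compartments 66 x 66 mm inside, open at the top, centred at y = -70, 0 and +70 mm. Origin: centre of the underside, on the bench; z up.
- tray2: White open plastic tray with a single row of two square compartments, fixed to the bench; 74 mm along its x, 144 mm along its y (the row), 22 mm high. Floor 4 mm thick, walls and dividers 4 mm thick, compartments 66 x 66 mm inside, open at the top, centred at y = -35 and +35 mm. Origin: centre of the underside, on the bench; z up.
- small_bottle: Small brown glass bottle with white cap, standing upright and loose: body 40 mm in diameter and straight up to 50 mm, then a shoulder, cap 24 mm in diameter, 72 mm high in all; about 90 g. Origin: centre of the underside; z up.
- large_bottle: Large brown glass bottle with white cap, standing upright and loose: body 50 mm in diameter and straight up to 80 mm, then a shoulder, cap 30 mm in diameter, 112 mm high in all; about 180 g. Origin: centre of the underside; z up.
- cup: White ceramic cup without handle, open at the top, standing upright and loose: 50 mm in outer diameter (straight from 10 mm up; 46 mm at the foot), wall 3 mm, 60 mm high; about 110 g. Origin: centre of the underside; z up.
- roll: Roll of spawn wrapped in silvery foil, standing on end and loose: 38 mm in diameter and straight up to 80 mm, with a small twist of foil (14 mm in diameter) on top to 94 mm; about 90 g. Origin: centre of the underside; z up.
- block: Square off-white mycelium block with a brown crumbly top, loose: 46 x 46 mm, 60 mm high (straight sides to 56 mm); about 80 g; it may stand turned by any angle. Origin: centre of the underside; x and y square to its sides, z up.
- bowl: White ceramic bowl, 90 mm in diameter at the rim, 45 mm high, loose; to be left alone. Origin: centre of the underside.
- jar: Clear glass jar with a flat metal lid 66 mm in diameter, 62 mm high, loose; to be left alone. Origin: centre of the underside.
There are look-alikes about, which are no part of the job. Leave any purple, red or turquoise look-alike of the large_bottle alone.

How it is judged:
By the outcome, as a careful person would: the job done as asked, in the order asked, and still so for the second after the job is handed in, with the robot touching nothing.
It also fails if it takes over 131 s, if anything falls off the work surface, if the arm or the gripper's body presses on something with over 40 N, if the wrist force passes 120 N, or if a joint passes its speed limit or range.

## Working session

There is one attempt and no reset: what is moved stays moved. The work goes in short steps, Python scripts to look and compute and a tool call to move; the robot and the scene stay as the last step left them, time stands still between calls to the robot, and variables do not carry over. Pictures are saved under pics/ and viewed, at most 14 in all, crops included, and the job is handed in when it is done.

Besides the shell and the picture viewer there is one more tool, called after "Emit:" as a command line: name --argument value ..., lists and objects as JSON in quotes. drive_tool: Moves the arm, as the interface text tells. Its arguments: {"type":"object","properties":{"xyz":{"type":"array","items":{"type":"array","items":{"type":"number"}}},"rotation":{"type":"array","items":{"type":"array","items":{"type":"number"}}},"fingers":{"type":"array","items":{"type":"number"}}},"required":["xyz","rotation","fingers"]}

```bash
mkdir -p pics; cat > h.py <<'E'
import numpy as np, cv2
from rig import manip
def save(n,p): cv2.imwrite('pics/'+p,n[:,:,::-1])
def cloud(name,st=None):
    st=manip.get_state() if st is None else st
    im,d=manip.get_image(name); m=manip.camera_model(name); K=np.array(m["intrinsics"])
    v,u=np.mgrid[:d.shape[0],:d.shape[1]]
    P=np.stack([(u-K[0,2])/K[0,0]*d,(v-K[1,2])/K[1,1]*d,d],-1)
    if "R" in m: X=(P-np.array(m["t"]))@np.array(m["R"])
    else:
        T=np.array(m["T_tool_cam"]); X=P@T[:3,:3].T+T[:3,3]
        R=cv2.Rodrigues(np.array(st["tcp_rot"],float))[0]; X=X@R.T+np.array(st["eef_pos"])
    X[d==0]=np.nan
    return im,d,X
E
python3 - <<'E'
from h import *
print(manip.get_state(), manip.grip_point_offset)
for n in("top","side"):
    im,d,X=cloud(n); save(im,n+"0.png"); np.save(n+"0.npy",X)
    m=manip.camera_model(n); print(n,-np.array(m["R"]).T@np.array(m["t"]),np.array(m["R"])[2])
E
```

```text
{'t': 0.0, 'q': array([-1.33096177e+00,  2.13371443e-01, -3.50840063e-02,  1.32347508e+00,
       -1.25581235e-05,  1.57082039e+00]), 'joint_vel': array([ 0.00193975, -0.00031605,  0.00045579, -0.00075435, -0.0017619 ,
       -0.0011894 ]), 'effort': array([ 3.46521258e-03, -6.86158633e+01,  4.87118840e+01,  1.73543062e-02,
        2.66532079e-04, -1.39778685e-06]), 'eef_pos': array([ 0.11868575, -0.48535687,  0.23079863]), 'tcp_rot': array([-3.11791945e+00, -3.75656948e-01,  2.32655660e-04]), 'wrist_force': array([ 0.78351615, -0.36998977,  0.04744209]), 'torque': array([ 0.00206805, -0.03691227, -0.00093143]), 'gripper_force': 0.0, 'grip_width': 0.08526841258355919} 0.0187
top [ 0.35015556 -0.04916863  1.07151947] [ 0.22111025 -0.02063093 -0.97503057]
side [0.06828509 0.85959895 0.90630187] [ 0.35597481 -0.6794961  -0.64153487]
```

View pics/top0.png

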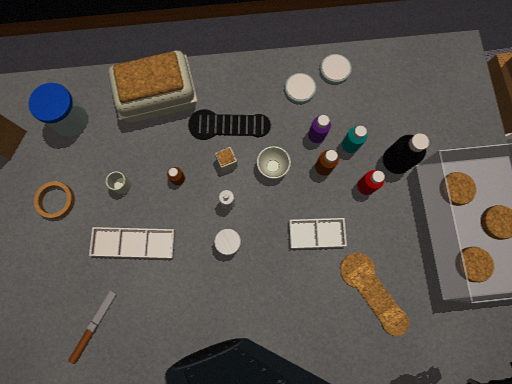

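View pics/side0.png

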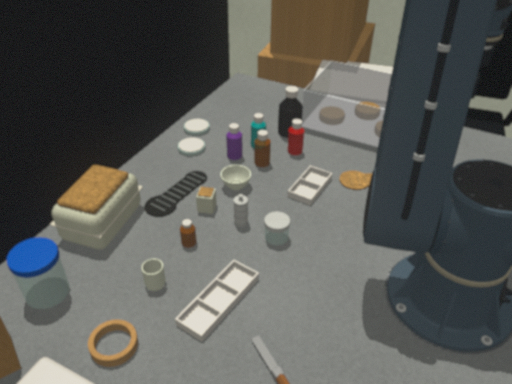

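Top view: the small bottle is at (175,175), cup (117,183), roll (226,198), block (226,158), tray3 (132,243) and tray2 (317,234). The bowl (273,163) and jar (227,242) stay where they are.

Candidates for large_bottle are brown (327,162), purple (320,128), turquoise (354,139), red (371,182) and black (405,155). I choose the brown one at (327,162), and will check it in a crop.

```bash
python3 - <<'E'
from h import *
im=cv2.imread('pics/top0.png'); cv2.imwrite('pics/crop1.png',cv2.resize(im[100:270,80:440],None,fx=2.2,fy=2.2,interpolation=cv2.INTER_CUBIC))
X=np.load('top0.npy'); S=np.load('side0.npy')
print('table z',np.nanmedian(X[280:300,200:300,2]),np.nanmedian(S[300:330,280:330,2]))
A=np.concatenate([X.reshape(-1,3),S.reshape(-1,3)]); A=A[~np.isnan(A).any(1)]
def r(a):return np.round(a*1000,1)
for n,(u,v),h,body in [('small',(175,175),.072,.05),('cup',(117,183),.06,.06),('roll',(226,198),.094,.08),('block',(226,158),.06,.056),('large',(327,162),.112,.08),('bowl',(273,163),.045,.045),('jar',(227,242),.062,.062),('purple',(320,128),.112,.08),('turq',(354,139),.112,.08),('red',(371,182),.112,.08)]:
    c=X[v,u,:2].copy()
    for _ in range(3):
        out=[]
        for Y in (X.reshape(-1,3),S.reshape(-1,3)):
            m=(np.hypot(*(Y[:,:2]-c).T)<.045)&(Y[:,2]>.012)&(Y[:,2]<.13); out.append(Y[m])
        B=np.concatenate(out); rc=cv2.minEnclosingCircle(B[:,:2].astype(np.float32)); c=(np.percentile(B[:,:2],2,axis=0)+np.percentile(B[:,:2],98,axis=0))/2
    t=out[0]; zt=np.percentile(t[:,2],98); top=t[t[:,2]>zt-.008]; ts=out[1]; tops=ts[ts[:,2]>np.percentile(ts[:,2],98)-.008]
    print(n,'box',r(c),'top',r(top[:,:2].mean(0)),'sidetop',r(tops[:,:2].mean(0)),'z',r(zt),r(np.percentile(ts[:,2],98)),'n',len(t),len(ts),'topext',r(np.ptp(top[:,:2],axis=0)))
for n,(u0,u1,v0,v1) in {'tray3':(84,180,222,265),'tray2':(284,352,212,255)}.items():
    Y=X[v0:v1,u0:u1].reshape(-1,3); m=(Y[:,2]>.014)&(Y[:,2]<.03)
    q=cv2.minAreaRect((Y[m,:2]*1000).astype(np.float32)); print(n,q, r(np.median(Y[m,2])))
E
```

```text
table z -3.798452299041488e-05 -0.00033834778239304674
small box [625.  129.5] top [628.5 128.7] sidetop [625.9 131. ] z 74.0 72.7 n 225 338 topext [22.  23.5]
cup box [622.3 281.4] top [625.1 280.3] sidetop [621.6 281.6] z 62.5 60.8 n 308 566 topext [49.3 50.7]
roll box [544.8  -1.2] top [548.   -2.6] sidetop [545.   -1.3] z 93.9 90.8 n 238 373 topext [ 9.8 10. ]
block box [655.8  -8.9] top [659.7 -10.3] sidetop [655.8  -7.3] z 63.2 62.2 n 363 415 topext [53.  51.3]
large box [ 614.9 -269.4] top [ 619.9 -274.5] sidetop [ 617.  -270.8] z 114.5 112.6 n 424 463 topext [28.7 28.6]
bowl box [ 639.5 -134.7] top [ 650.6 -137.4] sidetop [ 650.7 -147. ] z 46.8 44.9 n 566 430 topext [84.4 86.7]
jar box [435.5   7.5] top [437.7   5.4] sidetop [435.1   8. ] z 65.6 64.5 n 545 663 topext [63.9 63.4]
purple box [ 708.9 -263.6] top [ 714.4 -267.8] sidetop [ 711.6 -265.4] z 114.1 112.8 n 437 465 topext [28.4 29.3]
turq box [ 672.9 -352.8] top [ 675.8 -357.1] sidetop [ 672.4 -354.7] z 113.9 113.5 n 460 293 topext [27.8 27.6]
red box [ 552.  -375.9] top [ 554.8 -381.5] sidetop [ 551.4 -378.1] z 114.2 113.3 n 465 447 topext [27.3 29.2]
tray3 ((464.99755859375, 255.0361785888672), (214.92430114746094, 74.08675384521484), 82.47262573242188) 21.4
tray2 ((440.22314453125, -230.11529541015625), (144.89077758789062, 74.11654663085938), 86.0362319946289) 21.6
```

View pics/crop1.png

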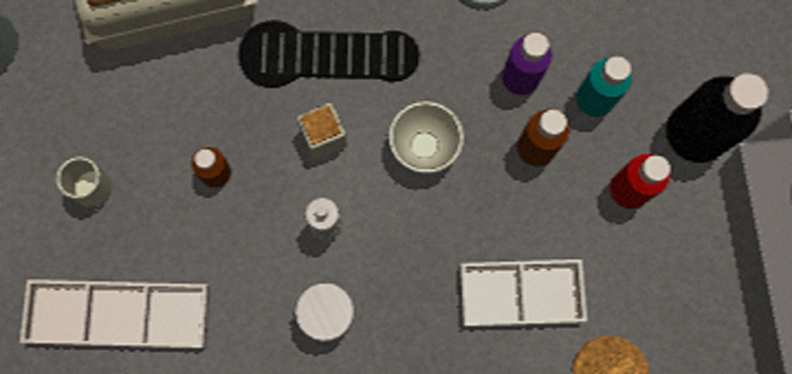

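Crop: the brown bottle is unambiguous at (543,137), with purple, turquoise, red and black around it. The measured heights match the sizes given. Next I work out the tray and block yaws and the deltas.

```bash
python3 - <<'E'
from h import *
X=np.load('top0.npy');S=np.load('side0.npy')
for n,c,L in (('tray3',(465,255),70),('tray2',(440,-230),35)):
  for Y in (X,S):
    Y=Y.reshape(-1,3)*1000; m=(np.hypot(*(Y[:,:2]-c).T)<125)&(Y[:,2]>16)&(Y[:,2]<26)
    q=cv2.minAreaRect(Y[m,:2].astype(np.float32)); b=cv2.boxPoints(q); e=max([b[1]-b[0],b[2]-b[1]],key=np.linalg.norm); e=e*np.sign(e[1]); e/=np.linalg.norm(e)
    print(n,np.round(q[0],1),np.round(q[1],1),'row dir',np.round(e,3),'tilt',np.degrees(np.arctan2(-e[0],e[1])),[np.round(np.array(q[0])+k*e,0) for k in ((-70,0,70) if L==70 else (-35,35))])
for Y in (X,S):
    Y=Y.reshape(-1,3)*1000; m=(np.hypot(*(Y[:,:2]-(657.5,-9)).T)<45)&(Y[:,2]>10)
    print('block',cv2.minAreaRect(Y[m,:2].astype(np.float32))); m&=Y[:,2]>52; print(cv2.minAreaRect(Y[m,:2].astype(np.float32)))
E
```

```text
tray3 [465. 255.] [214.9  74.1] row dir [0.131 0.991] tilt -7.527361 [array([456., 186.]), array([465., 255.]), array([474., 324.])]
tray3 [462.3 255. ] [216.7  76.7] row dir [0.13  0.992] tilt -7.472489 [array([453., 186.]), array([462., 255.]), array([471., 324.])]
tray2 [ 440.2 -230.1] [144.9  74.1] row dir [0.069 0.998] tilt -3.9637754 [array([ 438., -265.]), array([ 443., -195.])]
tray2 [ 437.9 -229.1] [149.8  76.2] row dir [0.065 0.998] tilt -3.7258608 [array([ 436., -264.]), array([ 440., -194.])]
block ((659.4932250976562, -10.354053497314453), (47.94316101074219, 46.04499053955078), 17.788881301879883)
((660.4168090820312, -10.263423919677734), (46.06764221191406, 45.3548469543457), 17.4656925201416)
block ((656.8413696289062, -7.49757194519043), (47.621917724609375, 48.0902099609375), 20.024139404296875)
((656.7936401367188, -8.71365737915039), (45.70783996582031, 48.313133239746094), 16.524494171142578)
```

Emit:
drive_tool --xyz '[[2,4,0],[3.3,4,0],[3.3,4,0],[3.3,4,0],[3.3,4,0],[3.3,4,0],[3.3,4,0],[3.3,4,0],[3.3,4,0],[3.3,4,0],[3.3,4,0],[3.3,4,0],[3.3,4,0],[3.3,4,0],[3.3,4,0],[2.6,1.5,0],[0,0,0]]' --rotation '[[0,0,0.1],[0,0,0.1],[0,0,0.1],[0,0,0.1],[0,0,0.1],[0,0,0.1],[0,0,0.1],[0,0,0.1],[0,0,0.1],[0,0,0.1],[0,0,0.1],[0,0,0.1],[0,0,0],[0,0,0],[0,0,0],[0,0,0],[0,0,0]]' --fingers '[0,0,0,0,0,0,0,0,0,0,0,0,0.2,0.2,0.2,0.2,0.2]'

```text
t: 1.52
eef_pos: [0.5375, 0.0199, 0.2298]
tcp_rot: [-2.358, -2.075, 0.0]
wrist_force: [1.8, -0.2, 0.1]
grip_width: 0.0686
gripper_force: 0.0
```

Emit:
drive_tool --xyz '[[2.2,2.75,0],[2.2,2.75,0],[2.2,2.75,0],[2.3,2.75,0],[0,0,-4],[0,0,-3],[0,0,0]]' --rotation '[[0,0,0],[0,0,0],[0,0,0],[0,0,0],[0,0,0],[0,0,0],[0,0,0]]' --fingers '[0.2,0.2,0.2,0.2,0.2,0.2,0.2]'

```text
t: 2.1
eef_pos: [0.6209, 0.1263, 0.1549]
tcp_rot: [-2.358, -2.069, 0.012]
wrist_force: [-1.6, -0.9, -2.3]
grip_width: 0.0683
gripper_force: 0.0
```

```bash
python3 - <<'E'
from h import *
st=manip.get_state(); im,d,X=cloud('wrist',st); save(im,'w1.png')
m=manip.camera_model('wrist');print(np.round(m['T_tool_cam'],3).tolist())
Y=X.reshape(-1,3)*1000
for lo,hi in((64,80),(5,50)):
  k=(np.hypot(*(Y[:,:2]-(627,130)).T)<45)&(Y[:,2]>lo)&(Y[:,2]<hi)
  if k.any(): print(lo,k.sum(),cv2.minEnclosingCircle(Y[k,:2].astype(np.float32)),np.percentile(Y[k],[2,98],axis=0).round(1))
print(st['eef_pos'],st['tcp_rot'])
E
```

```text
[[0.001, -0.962, -0.273, 0.07], [1.0, 0.001, -0.0, -0.0], [0.001, -0.273, 0.962, -0.142], [0.0, 0.0, 0.0, 1.0]]
64 738 ((629.6339721679688, 129.2082977294922), 11.903230667114258) [[619.2 119.3  66.2]
 [640.1 140.4  72.3]]
5 506 ((629.6272583007812, 129.36080932617188), 19.96829605102539) [[611.  112.    7.3]
 [648.5 149.   49.9]]
[0.62087611 0.12627071 0.15492329] [-2.35807393 -2.06910368  0.01239493]
```

View pics/w1.png

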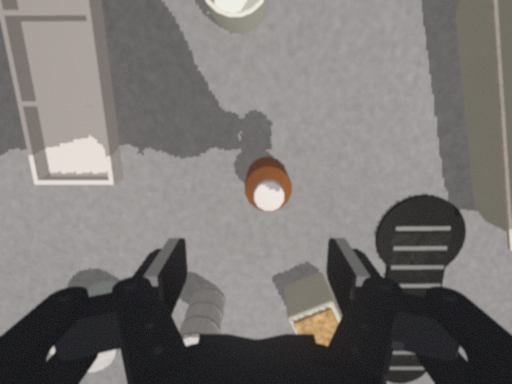

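The wrist view shows the small bottle at pixel (268,185) with nothing near it. The circle fits give radii of 11.9 and 20.0 mm, which match, with the centre at (629.6,129.3).

Emit:
drive_tool --xyz '[[0.25,0,0],[0,0,-3],[0,0,-3],[0,0,-2],[0,0,0],[0,0,0]]' --rotation '[[0,0,0],[0,0,0],[0,0,0],[0,0,0],[0,0,0],[0,0,0]]' --fingers '[0.2,0.2,0.2,0.2,0.2,0.2]'

```text
t: 2.65
eef_pos: [0.6266, 0.1263, 0.0831]
tcp_rot: [2.362, 2.07, 0.001]
wrist_force: [0.7, -0.1, 0.3]
grip_width: 0.0683
gripper_force: 0.0
```

Emit:
drive_tool --xyz '[[0.25,0.3,-2],[0,0,-2],[0,0,-1.4],[0,0,-1],[0,0,0],[0,0,0],[0,0,0],[0,0,0],[0,0,0],[0,0,0]]' --rotation '[[0,0,0],[0,0,0],[0,0,0],[0,0,0],[0,0,0],[0,0,0],[0,0,0],[0,0,0],[0,0,0],[0,0,0]]' --fingers '[0.2,0.2,0.2,0.2,0.2,1,1,1,1,1]'

```text
t: 3.48
eef_pos: [0.6297, 0.1298, 0.0194]
tcp_rot: [2.361, 2.07, 0.004]
wrist_force: [-1.4, 0.2, 10.1]
grip_width: 0.0386
gripper_force: 60.1
```

Emit:
drive_tool --xyz '[[0,0,1],[0,0,2.5],[0,0,3],[-2.3,1.8,1],[-2.4,1.8,0],[-2.4,1.8,0],[-2.4,1.8,0],[-2.4,1.8,0],[-2.4,1.8,0],[-2.2,1.7,0],[0,0,0],[0,0,0],[0,0,0]]' --rotation '[[0,0,0],[0,0,0],[0,0,0],[0,0,0],[0,0,0],[0,0,0],[0,0,0],[0,0,0],[0,0,0],[0,0,0],[0,0,0],[0,0,0],[0,0,0]]' --fingers '[1,1,1,1,1,1,1,1,1,1,1,1,1]'

```text
t: 4.57
eef_pos: [0.4643, 0.2547, 0.0933]
tcp_rot: [2.361, 2.071, 0.002]
wrist_force: [-0.0, -0.2, -0.1]
grip_width: 0.0385
gripper_force: 60.6
```

```bash
python3 - <<'E'
from h import *
st=manip.get_state(); im,d,X=cloud('wrist',st); save(im,'w2.png')
imt,_,T=cloud('top'); 
save(np.vstack([im,imt])[:,:],'w2b.png')
Y=X.reshape(-1,3)*1000
k=(np.hypot(*(Y[:,:2]-(464,255)).T)<125)&(Y[:,2]>17)&(Y[:,2]<25)
print(k.sum(),cv2.minAreaRect(Y[k,:2].astype(np.float32)),np.median(Y[k,2]))
print(st['eef_pos'],st['grip_width'])
k=(np.hypot(*(Y[:,:2]-(623,281)).T)<45)&(Y[:,2]>12)&(Y[:,2]<66); print('cup',k.sum(),cv2.minEnclosingCircle(Y[k,:2].astype(np.float32)) if k.any() else 0)
E
```

```text
4268 ((464.8775634765625, 254.94345092773438), (214.23736572265625, 74.39818572998047), 82.61988830566406) 20.882574689512793
[0.46425042 0.25472751 0.09334414] 0.03852161128034111
cup 4642 ((623.3023071289062, 281.73895263671875), 24.841110229492188)
```

View pics/w2.png

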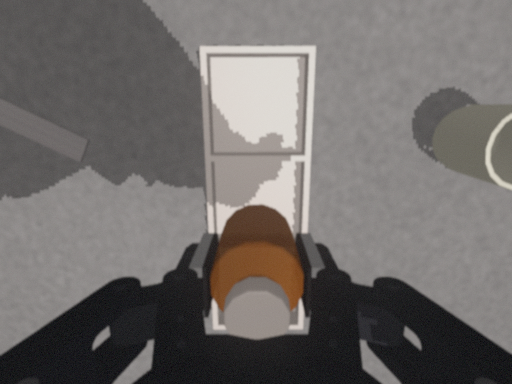

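The bottle hangs straight over the middle compartment at pixel (257,270). The tray fit matches (464.9,254.9), so I lower it.

Emit:
drive_tool --xyz '[[0,0,-2.5],[0,0,-2.5],[0,0,-1],[0,0,-0.5],[0,0,-0.3],[0,0,-0.1],[0,0,0],[0,0,0]]' --rotation '[[0,0,0],[0,0,0],[0,0,0],[0,0,0],[0,0,0],[0,0,0],[0,0,0],[0,0,0]]' --fingers '[1,1,1,1,1,1,1,1]'

```text
t: 5.33
eef_pos: [0.4642, 0.2548, 0.0242]
tcp_rot: [2.362, 2.071, 0.002]
wrist_force: [0.1, 0.3, -0.7]
grip_width: 0.0386
gripper_force: 60.6
```

Emit:
drive_tool --xyz '[[0,0,-0.08],[0,0,0],[0,0,0],[0,0,0],[0,0,0],[0,0,2],[0,0,3],[0,0,3],[2.5,0.4,0],[2.7,0.4,0],[2.7,0.5,0],[2.7,0.5,0],[2.7,0.5,0],[2.6,0.4,0],[0,0,0],[0,0,0]]' --rotation '[[0,0,0],[0,0,0],[0,0,0],[0,0,0],[0,0,0],[0,0,0],[0,0,0],[0,0,0],[0,0,0],[0,0,0],[0,0,0],[0,0,0],[0,0,0],[0,0,0],[0,0,0],[0,0,0]]' --fingers '[1,1,0.35,0.35,0.35,0.35,0.35,0.2,0.2,0.2,0.2,0.2,0.2,0.2,0.2,0.2]'

```text
t: 6.67
eef_pos: [0.6232, 0.2815, 0.1015]
tcp_rot: [-2.362, -2.071, 0.001]
wrist_force: [-0.5, -0.2, -0.1]
grip_width: 0.0682
gripper_force: 0.0
```

Now the cup: lower to TCP z = 25 mm and close.

Emit:
drive_tool --xyz '[[0,0,-2.5],[0,0,-2.5],[0,0,-1.6],[0,0,-1],[0,0,0],[0,0,0],[0,0,0],[0,0,0],[0,0,0]]' --rotation '[[0,0,0],[0,0,0],[0,0,0],[0,0,0],[0,0,0],[0,0,0],[0,0,0],[0,0,0],[0,0,0]]' --fingers '[0.2,0.2,0.2,0.2,0.2,1,1,1,1]'

```text
t: 7.42
eef_pos: [0.6234, 0.282, 0.0282]
tcp_rot: [2.362, 2.071, 0.004]
wrist_force: [-1.3, 0.3, 7.6]
grip_width: 0.0478
gripper_force: 62.4
```

```bash
python3 - <<'E'
from h import *
im,d,T=cloud('top'); save(cv2.resize(im[130:300,60:260],None,fx=3,fy=3),'t3.png')
Y=T.reshape(-1,3)*1000; k=(np.hypot(*(Y[:,:2]-(465,255)).T)<33)&(Y[:,2]>68); print(k.sum(),np.percentile(Y[k],[5,95],axis=0).round(1) if k.any() else 0)
E
```

```text
501 [[446.7 224.9 591.7]
 [491.8 245.2 608. ]]
```

View pics/t3.png

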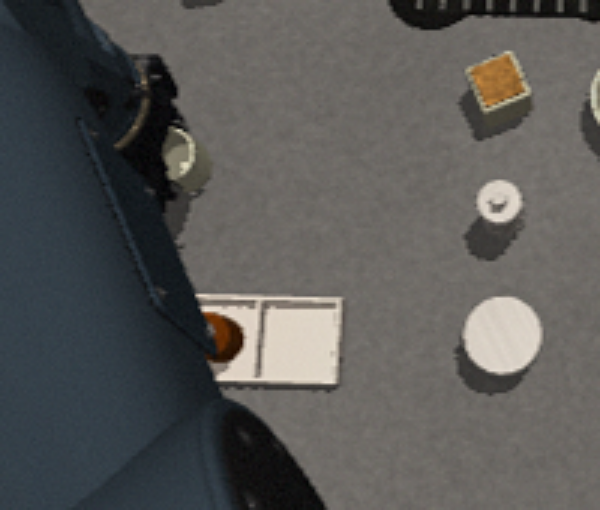

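The crop shows the small bottle standing in the middle compartment at (225,337). The cup is gripped, and the arm hides part of it.

Emit:
drive_tool --xyz '[[0,0,1.5],[0,0,3],[0,0,3],[-2.4,0.7,0],[-2.6,0.7,0],[-2.6,0.7,0],[-2.6,0.7,0],[-2.6,0.8,0],[-2.15,0.65,0],[0,0,0],[0,0,0],[0,0,-2],[0,0,-2],[0,0,-1],[0,0,0],[0,0,0]]' --rotation '[[0,0,0],[0,0,0],[0,0,0],[0,0,0],[0,0,0],[0,0,0],[0,0,0],[0,0,0],[0,0,0],[0,0,0],[0,0,0],[0,0,0],[0,0,0],[0,0,0],[0,0,0],[0,0,0]]' --fingers '[1,1,1,1,1,1,1,1,1,1,1,1,1,1,1,1]'

```text
t: 8.8
eef_pos: [0.4735, 0.3238, 0.0517]
tcp_rot: [-2.363, -2.071, 0.001]
wrist_force: [-0.0, 0.6, -0.2]
grip_width: 0.0482
gripper_force: 62.3
```

Emit:
drive_tool --xyz '[[0,0,-1],[0,0,-0.6],[0,0,-0.3],[0,0,0],[0,0,0]]' --rotation '[[0,0,0],[0,0,0],[0,0,0],[0,0,0],[0,0,0]]' --fingers '[1,1,1,1,1]'

```text
t: 9.22
eef_pos: [0.4732, 0.3241, 0.0325]
tcp_rot: [2.362, 2.071, 0.0]
wrist_force: [0.5, 0.2, -0.6]
grip_width: 0.0485
gripper_force: 62.3
```

Emit:
drive_tool --xyz '[[0,0,-0.1],[0,0,0],[0,0,0]]' --rotation '[[0,0,0],[0,0,0],[0,0,0]]' --fingers '[1,1,1]'

```text
t: 9.47
eef_pos: [0.4733, 0.3243, 0.0322]
tcp_rot: [2.362, 2.071, 0.001]
wrist_force: [-2.9, -1.5, 9.0]
grip_width: 0.0479
gripper_force: 63.2
```

Emit:
drive_tool --xyz '[[0,0,0],[0,0,0],[0,0,0],[0,0,2],[0,0,3],[0,0,4],[0,0,4],[0.8,-3.6,0],[0.8,-3.6,0],[0.8,-3.6,0],[0.8,-3.6,0],[0.8,-3.6,0],[0.8,-3.6,0],[0.8,-3.6,0],[0.8,-3.6,0],[0.9,-3.8,0],[0,0,0],[0,0,0]]' --rotation '[[0,0,0],[0,0,0],[0,0,0],[0,0,0],[0,0,0],[0,0,0],[0,0,0],[0,0,0],[0,0,0],[0,0,0],[0,0,0],[0,0,0],[0,0,0],[0,0,0],[0,0,0],[0,0,0],[0,0,0],[0,0,0]]' --fingers '[0.2,0.2,0.2,0.2,0.2,0.2,0.2,0.2,0.2,0.2,0.2,0.2,0.2,0.2,0.2,0.2,0.2,0.2]'

```text
t: 10.97
eef_pos: [0.5463, -0.0038, 0.1613]
tcp_rot: [-2.365, -2.067, 0.0]
wrist_force: [-0.3, -0.5, 0.0]
grip_width: 0.0685
gripper_force: 0.0
```

```bash
python3 - <<'E'
from h import *
st=manip.get_state(); im,d,X=cloud('wrist',st); save(im,'w4.png')
imt,_,T=cloud('top'); save(cv2.resize(imt[130:300,60:260],None,fx=3,fy=3),'t4.png')
Y=X.reshape(-1,3)*1000
for lo,hi in((20,81),(84,99)):
  k=(np.hypot(*(Y[:,:2]-(546,-2)).T)<40)&(Y[:,2]>lo)&(Y[:,2]<hi)
  if k.any(): print(lo,k.sum(),cv2.minEnclosingCircle(Y[k,:2].astype(np.float32)))
k=(np.hypot(*(Y[:,:2]-(658,-9)).T)<45)&(Y[:,2]>15)&(Y[:,2]<66); print('block',k.sum(),cv2.minAreaRect(Y[k,:2].astype(np.float32)) if k.any() else 0)
print(st['eef_pos'])
Y=T.reshape(-1,3)*1000
for c,h in(((465,255),66),((474,324),55)):
  k=(np.hypot(*(Y[:,:2]-c).T)<35)&(Y[:,2]>h)&(Y[:,2]<90);print(k.sum(),np.percentile(Y[k],[2,98],axis=0).round(1) if k.any() else 0)
E
```

```text
20 2065 ((547.9053955078125, -2.447977304458618), 19.61896514892578)
84 228 ((548.120849609375, -2.82810115814209), 6.014554023742676)
block 3915 ((659.843505859375, -9.282142639160156), (45.642208099365234, 46.097572326660156), 17.633684158325195)
[ 0.54625738 -0.00378881  0.16129191]
79 [[453.1 242.4  70.5]
 [474.2 264.1  79.6]]
109 [[450.4 299.4  55.3]
 [497.2 347.3  67.2]]
```

View pics/t4.png

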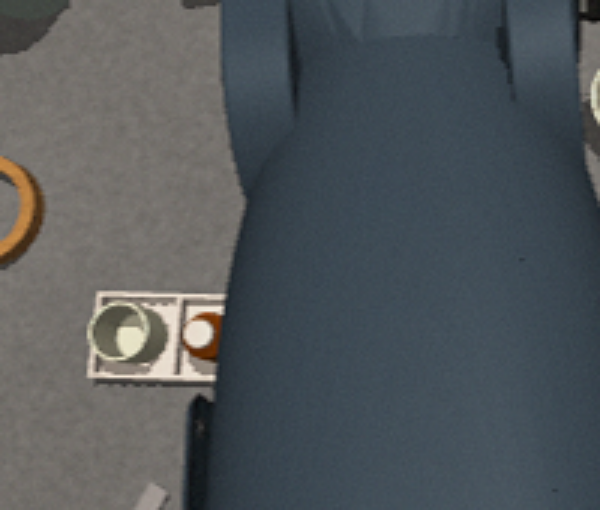

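The cup stands upright in the end compartment at (125,333), with the small bottle beside it at (203,335). The roll fits at (548,-2.5) with radius 19.6 mm.

Emit:
drive_tool --xyz '[[0.17,0.13,-2.5],[0,0,-3],[0,0,-3],[0,0,-2.3],[0,0,-1.5],[0,0,-0.5],[0,0,0],[0,0,0],[0,0,0],[0,0,0],[0,0,0]]' --rotation '[[0,0,0],[0,0,0],[0,0,0],[0,0,0],[0,0,0],[0,0,0],[0,0,0],[0,0,0],[0,0,0],[0,0,0],[0,0,0]]' --fingers '[0.2,0.2,0.2,0.2,0.2,0.2,0.2,1,1,1,1]'

```text
t: 11.98
eef_pos: [0.5487, -0.0004, 0.035]
tcp_rot: [2.361, 2.071, 0.003]
wrist_force: [-1.9, 1.3, 8.6]
grip_width: 0.0371
gripper_force: 59.3
```

Emit:
drive_tool --xyz '[[0,0,1.5],[0,0,3],[0,0,3],[-1.3,2.7,0],[-1.4,2.8,0],[-1.4,2.8,0],[-1.4,2.8,0],[-1.4,2.8,0],[-1.4,2.8,0],[-0.95,2,0],[0,0,0],[0,0,0],[0,0,-2],[0,0,-2],[0,0,-1.5],[0,0,0],[0,0,0]]' --rotation '[[0,0,0],[0,0,0],[0,0,0],[0,0,0],[0,0,0],[0,0,0],[0,0,0],[0,0,0],[0,0,0],[0,0,0],[0,0,0],[0,0,0],[0,0,0],[0,0,0],[0,0,0],[0,0,0],[0,0,0]]' --fingers '[1,1,1,1,1,1,1,1,1,1,1,1,1,1,1,1,1]'

```text
t: 13.4
eef_pos: [0.4554, 0.1856, 0.0537]
tcp_rot: [-2.363, -2.07, 0.001]
wrist_force: [-0.3, 0.4, -0.2]
grip_width: 0.0366
gripper_force: 60.2
```

Emit:
drive_tool --xyz '[[0,0.1,-0.8],[0,0,-0.4],[0,0,-0.2],[0,0,-0.05],[0,0,0],[0,0,0]]' --rotation '[[0,0,0],[0,0,0],[0,0,0],[0,0,0],[0,0,0],[0,0,0]]' --fingers '[1,1,1,1,1,1]'

```text
t: 13.9
eef_pos: [0.4554, 0.1874, 0.0392]
tcp_rot: [2.362, 2.071, 0.0]
wrist_force: [-0.9, 0.5, -0.6]
grip_width: 0.0369
gripper_force: 60.6
```

Emit:
drive_tool --xyz '[[0,0,-0.08],[0,0,0],[0,0,0]]' --rotation '[[0,0,0],[0,0,0],[0,0,0]]' --fingers '[1,1,1]'

```text
t: 14.15
eef_pos: [0.4556, 0.1875, 0.039]
tcp_rot: [2.362, 2.071, 0.001]
wrist_force: [-3.8, -1.9, 13.8]
grip_width: 0.0367
gripper_force: 61.6
```

Emit:
drive_tool --xyz '[[0,0,0],[0,0,0],[0,0,0],[0,0,2.5],[0,0,4],[0,0,4],[0,0,3],[1.2,-3.5,0],[1.2,-3.6,0],[1.2,-3.6,0],[1.2,-3.6,0],[1.3,-3.6,0],[1.3,-3.6,0],[1.3,-3.6,0],[1.3,-3.6,0],[1.3,-3.6,0],[1.3,-3.6,0],[1.3,-3.6,0],[1.3,-3.6,0],[0,0,0]]' --rotation '[[0,0,0],[0,0,0],[0,0,0],[0,0,0],[0,0,0],[0,0,0],[0,0,0],[0,0,0],[0,0,0],[0,0,0],[0,0,0],[0,0,0],[0,0,0],[0,0,0],[0,0,0],[0,0,0],[0,0,0],[0,0,0],[0,0,0],[0,0,0]]' --fingers '[0.3,0.3,0.3,0.3,0.3,0.3,0.3,0.2,0.2,0.2,0.2,0.2,0.2,0.2,0.2,0.2,0.2,0.2,0.2,0.2]'

```text
t: 15.82
eef_pos: [0.608, -0.2494, 0.1717]
tcp_rot: [2.366, 2.066, -0.002]
wrist_force: [0.5, -0.7, -0.9]
grip_width: 0.0686
gripper_force: 0.0
```

Emit:
drive_tool --xyz '[[0,0,0],[0,0,0]]' --rotation '[[0,0,0],[0,0,0]]' --fingers '[0.2,0.2]'

```text
t: 15.98
eef_pos: [0.6071, -0.2434, 0.1728]
tcp_rot: [-2.362, -2.07, 0.0]
wrist_force: [-0.1, 0.6, 0.6]
grip_width: 0.0683
gripper_force: 0.0
```

```bash
python3 - <<'E'
from h import *
st=manip.get_state(); im,d,X=cloud('wrist',st); save(im,'w5.png')
imt,_,T=cloud('top'); save(cv2.resize(imt[130:300,60:260],None,fx=3,fy=3),'t5.png'); save(np.vstack([im,cv2.resize(imt[130:300,60:260],(512,216))]),'m5.png')
Y=X.reshape(-1,3)*1000
for lo,hi in((20,81),(104,118)):
  k=(np.hypot(*(Y[:,:2]-(618,-272)).T)<40)&(Y[:,2]>lo)&(Y[:,2]<hi)
  if k.any(): print(lo,k.sum(),cv2.minEnclosingCircle(Y[k,:2].astype(np.float32)))
print(st['eef_pos'],st['tcp_rot'])
E
```

```text
20 1327 ((620.9296875, -274.1210021972656), 25.07713508605957)
104 1287 ((620.8037719726562, -274.4087829589844), 15.05817699432373)
[ 0.60706791 -0.24341898  0.17276093] [-2.36183817e+00 -2.07025649e+00  2.79523603e-04]
```

View pics/m5.png

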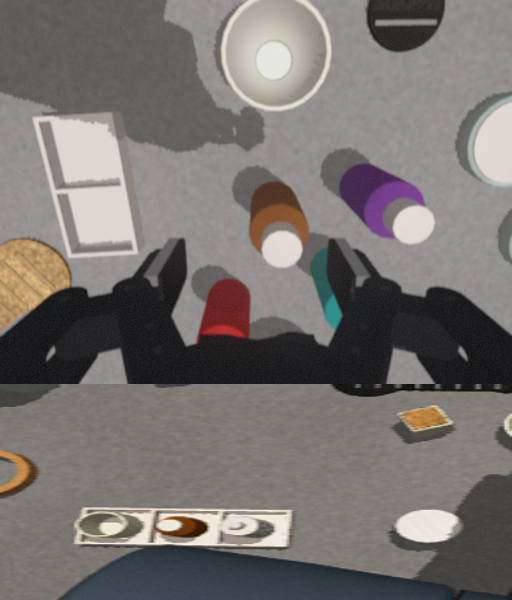

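The wrist view shows the brown bottle at (278,225), with the fingers clear of the purple, red and turquoise ones. The lower strip shows the three items in their compartments.

Emit:
drive_tool --xyz '[[0.7,-1.5,0],[0.68,-1.6,0],[0,0,0],[0,0,-2],[0,0,-2],[0,0,0],[0,0,0]]' --rotation '[[0,0,0],[0,0,0],[0,0,0],[0,0,0],[0,0,0],[0,0,0],[0,0,0]]' --fingers '[0.2,0.2,0.2,0.2,0.2,0.2,0.2]'

```text
t: 16.67
eef_pos: [0.6204, -0.2733, 0.1332]
tcp_rot: [-2.36, -2.072, 0.001]
wrist_force: [0.2, 0.3, 0.6]
grip_width: 0.068
gripper_force: 0.0
```

Emit:
drive_tool --xyz '[[0.05,-0.1,-2],[0,0,-2.5],[0,0,-2.3],[0,0,-1.5],[0,0,-0.5],[0,0,0],[0,0,0],[0,0,0],[0,0,0],[0,0,0]]' --rotation '[[0,0,0],[0,0,0],[0,0,0],[0,0,0],[0,0,0],[0,0,0],[0,0,0],[0,0,0],[0,0,0],[0,0,0]]' --fingers '[0.2,0.2,0.2,0.2,0.2,0.2,1,1,1,1]'

```text
t: 17.5
eef_pos: [0.6226, -0.276, 0.0476]
tcp_rot: [2.36, 2.07, 0.002]
wrist_force: [-2.0, 1.6, 6.8]
grip_width: 0.0484
gripper_force: 61.3
```

Emit:
drive_tool --xyz '[[0,0,1.5],[0,0,3],[0,0,3],[-2.4,0.1,0],[-2.7,0.1,0],[-2.7,0.1,0],[-2.7,0.1,0],[-2.7,0.1,0],[-2.7,0.1,0],[-2.5,0.1,0],[0,0,0],[0,0,0],[0,0,-1],[0,0,-1],[0,0,0],[0,0,0]]' --rotation '[[0,0,0],[0,0,0],[0,0,0],[0,0,0],[0,0,0],[0,0,0],[0,0,0],[0,0,0],[0,0,0],[0,0,0],[0,0,0],[0,0,0],[0,0,0],[0,0,0],[0,0,0],[0,0,0]]' --fingers '[1,1,1,1,1,1,1,1,1,1,1,1,1,1,1,1]'

```text
t: 18.83
eef_pos: [0.4375, -0.2682, 0.0991]
tcp_rot: [-2.36, -2.071, 0.001]
wrist_force: [0.7, -0.5, -1.7]
grip_width: 0.0486
gripper_force: 62.8
```

```bash
python3 - <<'E'
from h import *
st=manip.get_state(); im,d,X=cloud('wrist',st); save(im,'w6.png')
Y=X.reshape(-1,3)*1000
k=(np.hypot(*(Y[:,:2]-(440,-230)).T)<95)&(Y[:,2]>17)&(Y[:,2]<25); print(k.sum(),cv2.minAreaRect(Y[k,:2].astype(np.float32)),np.percentile(Y[k,:2],[1,99],axis=0))
k=(np.hypot(*(Y[:,:2]-st['eef_pos'][:2]*1000).T)<30)&(Y[:,2]>30)&(Y[:,2]<115); q=Y[k]; print(np.percentile(q,[2,98],axis=0).round(1)); print(st['eef_pos'])
E
```

```text
3739 ((440.6842041015625, -228.00222778320312), (140.37933349609375, 74.37291717529297), 86.06558990478516) [[ 401.98236365 -292.76129866]
 [ 480.94284006 -157.10134589]]
[[ 414.  -260.3   54.7]
 [ 463.6 -242.6  114.5]]
[ 0.43748409 -0.2681831   0.09909798]
```

View pics/w6.png

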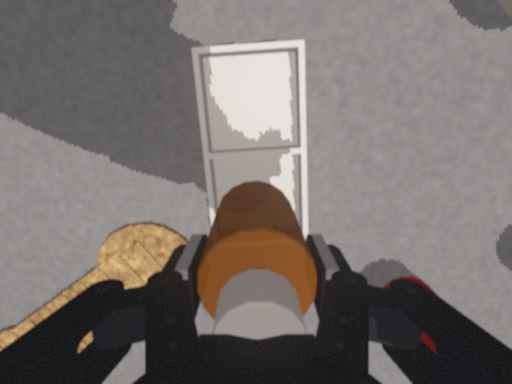

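The wrist view shows the bottle upright over the near compartment at pixel (257,260), with the tray fit consistent. I lower it.

Emit:
drive_tool --xyz '[[0,0,-2],[0,0,-1.5],[0,0,-0.8],[0,0,-0.3],[0,0,-0.1],[0,0,-0.05],[0,0,0],[0,0,0]]' --rotation '[[0,0,0],[0,0,0],[0,0,0],[0,0,0],[0,0,0],[0,0,0],[0,0,0],[0,0,0]]' --fingers '[1,1,1,1,1,1,1,1]'

```text
t: 19.55
eef_pos: [0.438, -0.2689, 0.0534]
tcp_rot: [2.361, 2.071, 0.0]
wrist_force: [-0.3, -0.8, -1.1]
grip_width: 0.0487
gripper_force: 62.8
```

Emit:
drive_tool --xyz '[[0,0,-0.1],[0,0,-0.07],[0,0,0],[0,0,0]]' --rotation '[[0,0,0],[0,0,0],[0,0,0],[0,0,0]]' --fingers '[1,1,1,1]'

```text
t: 19.88
eef_pos: [0.4379, -0.2689, 0.0516]
tcp_rot: [2.361, 2.071, 0.0]
wrist_force: [-2.2, 0.3, 6.4]
grip_width: 0.0486
gripper_force: 63.4
```

Emit:
drive_tool --xyz '[[0,0,0],[0,0,0],[0,0,0],[0,0,2.5],[0,0,4],[0,0,4],[0,0,1.5],[2.4,2.8,0],[2.5,2.9,0],[2.5,2.9,0],[2.5,2.9,0],[2.5,2.9,0],[2.5,2.9,0],[2.5,2.9,0],[2.4,2.9,0],[2.4,2.9,0],[0,0,0],[0,0,0],[0,0,0]]' --rotation '[[0,0,0],[0,0,0],[0,0,0],[0,0,0],[0,0,0],[0,0,0],[0,0,0],[0,0,0.06],[0,0,0.06],[0,0,0.06],[0,0,0.06],[0,0,0.06],[0,0,0.06],[0,0,0.06],[0,0,0.02],[0,0,0],[0,0,0],[0,0,0],[0,0,0]]' --fingers '[0.2,0.2,0.2,0.2,0.2,0.2,0.2,0.2,0.2,0.2,0.2,0.2,0.2,0.2,0.2,0.2,0.2,0.2,0.2]'

```text
t: 21.47
eef_pos: [0.6594, -0.0088, 0.1706]
tcp_rot: [-1.852, -2.537, 0.001]
wrist_force: [-0.2, 0.3, 0.2]
grip_width: 0.0684
gripper_force: 0.0
```

```bash
python3 - <<'E'
from h import *
st=manip.get_state(); im,d,X=cloud('wrist',st)
imt,_,T=cloud('top'); save(np.vstack([im,cv2.resize(imt[130:270,240:440],(512,216))]),'m7.png')
Y=X.reshape(-1,3)*1000
for lo in(15,50):
  k=(np.hypot(*(Y[:,:2]-(659,-9)).T)<45)&(Y[:,2]>lo)&(Y[:,2]<66); print(k.sum(),cv2.minAreaRect(Y[k,:2].astype(np.float32)) if k.any() else 0)
y=cv2.Rodrigues(st['tcp_rot'])[0][:,1]; print('closing',np.degrees(np.arctan2(y[1],y[0])),st['eef_pos'])
E
```

```text
2938 ((660.1791381835938, -9.126712799072266), (46.05401611328125, 45.54637145996094), 17.750757217407227)
2647 ((660.213623046875, -9.215543746948242), (46.07594299316406, 45.31694412231445), 17.697996139526367)
closing 17.724016036338504 [ 0.6593677  -0.00875114  0.17061968]
```

View pics/m7.png

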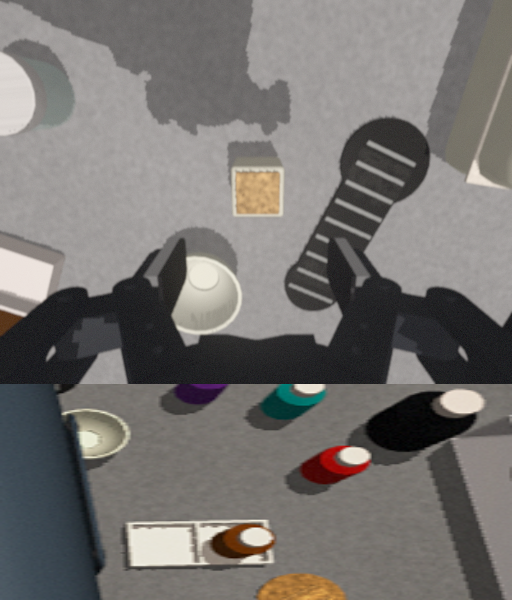

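The block is centred and aligned at (258,190), and the large bottle stands in tray2.

Emit:
drive_tool --xyz '[[0.08,0,-3],[0,0,-3.5],[0,0,-3.5],[0,0,-2.2],[0,0,-1.5],[0,0,-0.5],[0,0,0],[0,0,0],[0,0,0],[0,0,0],[0,0,0]]' --rotation '[[0,0,0],[0,0,0],[0,0,0],[0,0,0],[0,0,0],[0,0,0],[0,0,0],[0,0,0],[0,0,0],[0,0,0],[0,0,0]]' --fingers '[0.2,0.2,0.2,0.2,0.2,0.2,0.2,1,1,1,1]'

```text
t: 22.48
eef_pos: [0.6615, -0.0089, 0.031]
tcp_rot: [1.852, 2.535, 0.002]
wrist_force: [-1.7, -1.9, 8.9]
grip_width: 0.0451
gripper_force: 62.5
```

Emit:
drive_tool --xyz '[[0,0,1.5],[0,0,3],[0,0,4],[-2.5,-2.1,0],[-2.8,-2.3,0],[-2.8,-2.4,0],[-2.8,-2.4,0],[-2.8,-2.4,0],[-2.8,-2.3,0],[-2.8,-2.3,0],[-2.6,-2.2,0],[0,0,0],[0,0,0],[0,0,0]]' --rotation '[[0,0,0],[0,0,0],[0,0,0],[0,0,-0.05],[0,0,-0.05],[0,0,-0.05],[0,0,-0.05],[0,0,-0.05],[0,0,-0.05],[0,0,-0.05],[0,0,-0.03],[0,0,0],[0,0,0],[0,0,0]]' --fingers '[1,1,1,1,1,1,1,1,1,1,1,1,1,1]'

```text
t: 23.65
eef_pos: [0.442, -0.1929, 0.1149]
tcp_rot: [2.298, 2.14, 0.001]
wrist_force: [0.4, -0.6, -0.4]
grip_width: 0.0448
gripper_force: 61.8
```

```bash
python3 - <<'E'
from h import *
st=manip.get_state(); im,d,X=cloud('wrist',st); save(im,'w8.png')
y=cv2.Rodrigues(st['tcp_rot'])[0][:,1]; print('closing',np.degrees(np.arctan2(y[1],y[0])),st['eef_pos'])
Y=X.reshape(-1,3)*1000
k=(np.hypot(*(Y[:,:2]-st['eef_pos'][:2]*1000).T)<35)&(Y[:,2]>85)&(Y[:,2]<150); print(np.percentile(Y[k],[2,98],axis=0).round(1))
E
```

```text
closing -4.0788335975911165 [ 0.44203694 -0.19285946  0.1148602 ]
[[ 415.4 -211.    93.4]
 [ 470.4 -169.5  146.9]]
```

View pics/w8.png

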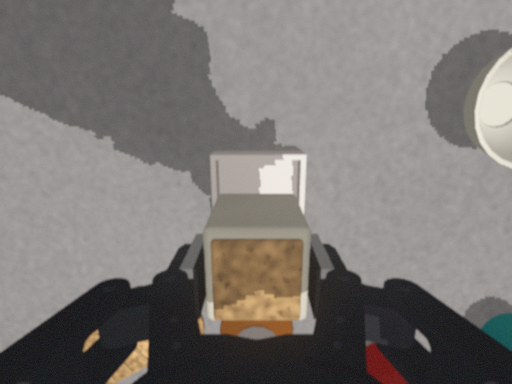

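The block hangs square above the free compartment at (257,260), with the large bottle behind it. I lower it.

Emit:
drive_tool --xyz '[[0,-0.1,-2],[0,0,-2],[0,0,-2],[0,0,-1.2],[0,0,-0.5],[0,0,-0.15],[0,0,0],[0,0,0],[0,0,0]]' --rotation '[[0,0,0],[0,0,0],[0,0,0],[0,0,0],[0,0,0],[0,0,0],[0,0,0],[0,0,0],[0,0,0]]' --fingers '[1,1,1,1,1,1,1,1,1]'

```text
t: 24.45
eef_pos: [0.4422, -0.1936, 0.0361]
tcp_rot: [2.298, 2.141, 0.001]
wrist_force: [1.0, 0.3, -0.6]
grip_width: 0.0448
gripper_force: 61.8
```

Emit:
drive_tool --xyz '[[0,0,-0.1],[0,0,-0.05],[0,0,0],[0,0,0]]' --rotation '[[0,0,0],[0,0,0],[0,0,0],[0,0,0]]' --fingers '[1,1,1,1]'

```text
t: 24.78
eef_pos: [0.4421, -0.1938, 0.035]
tcp_rot: [2.298, 2.14, 0.001]
wrist_force: [-2.6, 2.2, 12.8]
grip_width: 0.0449
gripper_force: 63.6
```

Contact, so release, rise and retreat clear of the view.

Emit:
drive_tool --xyz '[[0,0,0],[0,0,0],[0,0,0],[0,0,2],[0,0,4],[0,0,4],[0,0,4],[-0.5,4,0],[-0.5,4,0],[-0.5,4,0],[-0.5,4,0],[0,4,0],[0,4,0],[0,0,0],[0,0,0]]' --rotation '[[0,0,0],[0,0,0],[0,0,0],[0,0,0],[0,0,0],[0,0,0],[0,0,0],[0,0,0],[0,0,0],[0,0,0],[0,0,0],[0,0,0],[0,0,0],[0,0,0],[0,0,0]]' --fingers '[0.25,0.25,0.25,0.25,0.25,0.25,0.25,0.25,0.25,0.25,0.25,0.25,0.25,0.25,0.25]'

```text
t: 26.03
eef_pos: [0.4213, 0.0483, 0.174]
tcp_rot: [2.294, 2.146, 0.0]
wrist_force: [0.1, -0.5, -0.4]
grip_width: 0.0639
gripper_force: 0.0
```

```bash
python3 - <<'E'
from h import *
im,_,T=cloud('top'); save(cv2.resize(im[40:300,60:450],None,fx=2,fy=2),'t9.png')
E
```

```text
(no output)
```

View pics/t9.png

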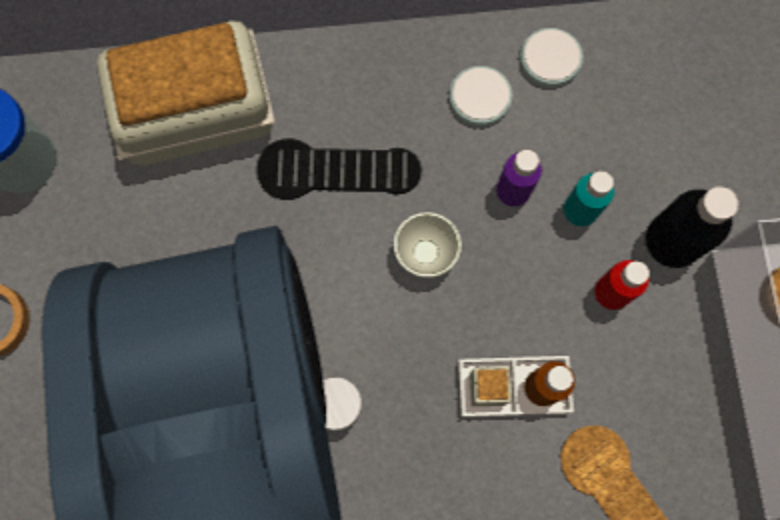

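The block (492,385) and large bottle (550,382) stand in tray2. The bowl, jar and look-alikes have not moved. Tray3 was seen complete earlier and has not been touched since, so I hand in.

```bash
python3 -c "
from rig import manip
print(manip.job_done())"
```

```text
the job is handed in; nothing more can be done
None
```

Both kits are made up and handed in at about 26 s: each item stands upright in its own compartment of the right tray, and the bowl, jar and look-alikes were left alone (no verdict was returned).

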